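# Set up a belt-drive bench for its belt: idler home and locked, tensioner held back

### The job

Make the belt drive ready for a belt to be slipped on: push the idler block along its slide fully home against the stop, then swing the lock lever all the way across behind it. Then push the sprung tensioner arm back clearly past its ratchet click and finish while holding it there with the gripper's fingers, so that they and not the pawl carry the spring; do not let go. Leave the loose parts and tools lying about as they are.

Things in the scene. Friction and masses are not known exactly. Their poses are not given: they have to be found in the camera images.
- idler_base: Idler station bolted to the bench: grey steel plate 200 x 160 x 10 mm (x by y). Origin at the centre of its underside; +x is the way the block is pushed home, z up. The slide runs along y = 0 to a stop wall at x = 80 mm (70 mm wide, 44 mm high); the lock lever is on the +y side.
- idler_block (a joint): Travel of the idler block along the plate's +x: 0 is fully out, 0.055 m is fully home against the stop wall; starts between 0 and 0.02. About 4 N of friction, no spring: it stays where it is left.
- block_face (a point): Centre of the idler block's near (-x) flat face, 25 mm above the bench, 55 mm wide; moves with the block; when home it is 10 mm in +x of the plate's origin. Steel block 70 mm long (x), 12 to 38 mm above the bench; on it a dark pulley, 57 mm in diameter, 38 to 60 mm above the bench (hub to 67 mm), its rim beginning 11 mm ahead of this face.
- lock_lever (a joint): Lock lever angle, counter-clockwise from above: 0 points along the plate's -x (open, beside the slide); 1.5708 (a quarter turn, end stop) lies along -y close behind the block's near face, locked. Starts between 0 and 0.2. About 0.1 N m of friction, no spring, stays where left. It meets the block and cannot close unless the block is home.
- lever_pin (a point): Upright round steel pin on the end of the lock lever, 14 mm in diameter, 24 to 78 mm above the bench, 60 mm from the pivot; this point is on its axis 60 mm above the bench and moves with the lever. Pinch it from above or push it. The lever below is a flat bar 12 mm wide, 14 to 24 mm above the bench.
- lever_pivot (a point): Point on the lock lever's upright pivot axis, 60 mm above the bench (the pivot boss itself is 30 mm high); 2.5 mm in +x and 58 mm in +y of the idler plate's origin; fixed to the plate.
- tensioner_base: Tensioner station bolted to the bench: grey steel plate 220 x 220 x 10 mm. Origin at the centre of its underside; z up; the arm is pushed back roughly along its +x. On the +y side of the arm's round housing a small sprung pawl slides in a guide 35 mm high.
- tensioner_arm (a joint): Tensioner arm angle, counter-clockwise from above: 0 at rest (sprung); at about 0.55 rad the housing's tooth clicks past the pawl (let go, the arm then rests on the pawl at about 0.55); 0.9 is the end stop. Hold it clearly beyond the click. The spring pushes back at the roller with 5.5 N at 0, 10.5 N at 0.55 (2 N more just before the click), 13.6 N at 0.9.
- roller_center (a point): Centre of the dark roller on the arm's free end, 41 mm above the bench, 110 mm from the pivot; moves with the arm. Roller 45 mm in diameter, 26 to 56 mm above the bench; an 18 mm steel boss on it up to 70 mm; arm below 20 mm wide, 12 to 24 mm. The direction from pivot to roller is the plate's -y at 0.45 rad; at rest it is 0.45 rad short of it, towards -x.
- tensioner_pivot (a point): Point on the tensioner arm's upright pivot axis, 41 mm above the bench, 25 mm in +y of the tensioner plate's origin; fixed to the plate. The round housing about it is 96 mm in diameter and 30 mm high (hub 40 mm).
- pawl: Small steel pawl, a sliding bar 6 mm wide at the +y side of the tensioner housing, pressed towards the housing by its own spring; it drops in behind the tooth at the click. Origin at its tip, on the level of the bench. Not to be handled.
- spare_pulley: Loose dark spare pulley, 50 mm in diameter and 22 mm high, lying between the stations. Origin under its centre. Leave alone.
- socket: Loose steel wrench socket, 26 mm in diameter and 30 mm high, standing between the stations. Leave alone.
- big_bolt: Loose steel bolt standing on its 22 mm head, 40 mm high, on the near +y corner of the tensioner plate. Leave alone.
- washer: Loose steel spacer ring, 24 mm in diameter and 6 mm high, lying on the near -y corner of the idler plate. Leave alone.
- oil_bottle: Black oil bottle, 72 mm in diameter and 190 mm high, to the left. Leave alone.
- grease_tin: Steel tin, 70 mm in diameter and 70 mm high, to the right. Leave alone.
- wrench: Wrench lying behind the left station. Leave alone.
- screwdriver: Screwdriver lying to the right. Leave alone.

How it is judged:
On the way, in this order (a step that is already met when the one before it is completed fails the run):
1. the idler block is home against the stop (within 4 mm) (value of joint idler_block above 0.051 m), for 0.2 s.
2. the lock lever lies across behind the block, which is still home (value of joint lock_lever above 1.4 rad and value of joint idler_block above 0.051 m), for 0.2 s.
3. the tensioner arm is pushed past the click by the fingers, with the idler locked (value of joint tensioner_arm above 0.6 rad and contact force between the fingers and tensioner_arm above 2 N and value of joint lock_lever above 1.4 rad), for 0.2 s.
At the end, for the whole second after the job is handed in: The program ends holding: the gripper's fingers press on the tensioner arm (over 2 N) and keep it beyond the click (over 0.60 rad) with the pawl carrying nothing (under 0.5 N), the idler block is home (within 4 mm of the stop) and the lock lever is across behind it (over 1.40 rad) (all of step 3 and value of joint idler_block above 0.051 m and contact force between pawl and tensioner_arm below 0.5 N); the arm keeps its last pose, push and grip.
It fails at once if a loose part or tool was moved more than 30 mm (distance of any of spare_pulley, socket, big_bolt, washer, oil_bottle, grease_tin, wrench, screwdriver from where it was at the start of the episode above 0.03 m).
It also fails if it takes over 58 s, if anything falls off the work surface, if the arm or the gripper's body presses on something with over 40 N, if the wrist force passes 120 N, or if a joint passes its speed limit or range.

### The arm

A 6-joint arm with a two-finger parallel gripper is mounted at the origin on the work surface. World frame = base frame: x ahead of the robot, y to its left, z up, the work surface at z = 0. Lengths are in m, angles in rad, forces in N, time in s.
With the tool pointing down it reaches from about 0.15 to 0.775 m from the base axis. Payload 6.1 kg.
Tool frame: the origin (TCP) lies between the finger pads; the fingertips stand bot.finger_overhang ahead of it and the grasp point (between the pads) lies 2 mm behind it (bot.finger_overhang is the distance from the TCP to the fingertips, in m); x points along the fingers, y is the direction in which the jaws open and shut, and the axes are right-handed (so a half turn about x gives the same grasp; the last joint's range is limited). The gripper opens to 85 mm and grips with 20 to 120 N. Pads are 22 mm wide; open, the fingers measure 114 mm over their backs; the gripper's body (76 mm by 85 mm) begins 54 mm behind the grasp point. The pads swing forward as they close: fully open they stand 13 mm farther back than shut.
Start: joints at [-1.312, 0.126, -0.04, 1.405, 0, 1.571], TCP at [0.134, -0.508, 0.248] pointing down, gripper open.
Joint ranges: [-2.72, 2.72], [-0.95, 1.95], [-1.27, 1.35], [-1.78, 2.02], [-1.46, 1.47], [-3.14, 3.14]. Speed limits (rad/s): [2.39, 2.39, 3.01, 3.14, 3.14, 3.14].

### API

Orientations are given as a unit quaternion [w, x, y, z].
In Python, from workcell import status, vision, finish_job, finder, bot gives the robot as it stands.
- The arm moves only by the tool jog_arm, never from a script. Its argument "rows" is a list that holds one entry, the list of rows, each a list of 5 numbers: the closure, from -1 (fully open) to 1 (shut), so that 0 is half open, then the shift along the tool's x, y, z in units of 200 mm (1.0 is 200 mm), then the turn about the tool's x in units of 180 degrees (1.0 is 180 degrees). A call has 1 to 10 rows; each row is the pose to reach, as a shift and turn from the pose commanded when the call began, along the tool's axes at that moment, turning the shorter way round; what a row does not reach only later rows make up. A row lasts 1/8 s, in which the tool goes at most 62.5 mm and 10.7 degrees, less where a joint would pass 70% of its speed; a pose out of reach is approached as far as the arm can. A call with a number of a shift or a turn outside -1 to 1 is refused whole. A call with a gripper value outside its range is refused whole. The fingers move at their own pace and stop on an object; "squeeze" is the grip in N (left out, the last holds). Time passes only in rows, so rows that repeat a pose let the fingers close. It gives the time, the measured TCP pose, the force and the opening at its end, in the units of the state.
- status.get_state(): the state, without advancing time (a new reading comes with each control period).
- vision.capture(name): name is "side" or "top" or "wrist"; returns a dict with "color" (400x640x3 uint8, red, green, blue), "K" (3x3 intrinsics, pixels), "extrinsics" (4x4, takes a point from camera to world coordinates); the wrist camera has in their place "T_tool_cam" (4x4, takes a point from camera to tool coordinates, whose origin is the TCP and whose axes are the tool frame's). Camera axes: x right, y down, z forward; pixel columns grow to the right and rows downward; lengths in m; the calibration is good to about 2 mm. A picture is of the moment at which its call begins: read the wrist's pose just before it. There is no depth.
- finish_job(): hands the job in, once; it reports no verdict.
Trained networks look in the newest picture that a camera, given by its name, has taken for a name from the list of things; names that differ only in an ending like _2 or _b are one class to them, and where a whole thing is asked for, a point or a joint stands for the part that bears it (a point fixed in the world has none). Each returns a list of dicts, best first, with "score" (0 to 1); they miss things now and then, are a little off and sometimes report something else, mostly with a low value. They report only what shows in the picture. A call takes as long as a camera call.
- finder.look_for(camera, target): "extent" ([left, top, width, height] in pixels, round what is visible of it).
- finder.spot_point(camera, target): "position" ([column, row] in pixels: a listed point, or the origin of a listed thing).
The state is a dict: "time_s": time; "q": joint angles; "dq": joint speeds; "effort": joint torques, N m; "eef_pos": TCP position; "ee_rot": TCP orientation; "force": force on the tool from outside, world axes, zero at the start; "torque": the same for the moment, N m; "width": opening from 0.0 (shut) to 1.0 (fully open).
Only numpy, scipy, OpenCV 4.12 (cv2) and the standard library are available. Lean on these libraries where they do the work, as an engineer would, in place of code of your own. Each camera call takes 0.05 s, during which the arm holds its last target. There are 200 camera calls.

## Working session

There is one attempt and no reset: what is moved stays moved. The work goes in short steps, Python scripts to look and compute and a tool call to move; the robot and the scene stay as the last step left them, time stands still between calls to the robot, and variables do not carry over. Pictures are saved under pics/ and viewed, about 8 in all and at most 12, crops included, and the job is handed in when it is done.

Besides the shell and the picture viewer there is one more tool, called after "Call:" as a command line: name --argument value ..., lists and objects as JSON in quotes. jog_arm: Moves the arm, as the interface text tells. Shifts and turns lie within -1 to 1; 1 stands for 200 mm of shift or 180 degrees of turn. Its arguments: {"type":"object","properties":{"rows":{"type":"array"},"squeeze":{"type":"number"}},"required":["rows"]}

```bash
mkdir -p pics; ls; cat > h.py <<'E'
import numpy as np, cv2
from workcell import status, vision, finish_job, finder, bot
def ray(c,px,):
    d=np.linalg.inv(c["K"])@np.array([px[0],px[1],1.0]); T=np.array(c["extrinsics"])
    return T[:3,3],T[:3,:3]@d
def at_z(c,px,z):
    o,d=ray(c,px); return o+d*(z-o[2])/d[2]
def proj(c,p):
    T=np.linalg.inv(np.array(c["extrinsics"])); q=T[:3,:3]@np.array(p)+T[:3,3]; u=c["K"]@q; return u[:2]/u[2]
Z=dict(idler_base=0,block_face=.025,lever_pin=.06,lever_pivot=.06,tensioner_base=0,roller_center=.041,tensioner_pivot=.041,pawl=0,spare_pulley=0,socket=0,big_bolt=.01,washer=.01,oil_bottle=0,grease_tin=0)
E
python3 - <<'E'
from h import *
s=status.get_state(); print(s, bot.finger_overhang)
for cam in("top","side"):
    c=vision.capture(cam); cv2.imwrite(f"pics/{cam}0.png",c["color"][...,::-1])
    for n,z in Z.items():
        r=finder.spot_point(cam,n)
        print(cam,n,[(np.round(a["position"],1),round(a["score"],2),at_z(c,a["position"],z).round(3)) for a in r[:2]])
print(status.get_state()["time_s"])
E
```

```text
pics
{'time_s': 0.0, 'q': array([-1.31200563e+00,  1.26403696e-01, -4.06230293e-02,  1.40540140e+00,
       -1.63961224e-05,  1.57081470e+00]), 'dq': array([ 0.00068701, -0.00062283,  0.00057479, -0.00174492,  0.00123749,
        0.00139706]), 'effort': array([-3.40151655e-04, -4.35912466e+01,  3.52925777e+01,  1.73662888e-02,
        8.74488978e-05,  7.69858076e-06]), 'eef_pos': array([ 0.13425055, -0.507146  ,  0.24750914]), 'ee_rot': array([-0.09066339, -0.70111584, -0.09180611,  0.70127624]), 'force': array([-0.71165919, -1.23521949, -0.74309652]), 'torque': array([-0.01913916,  0.00088607,  0.05260265]), 'width': 0.9977574484588763} 0.017
top idler_base [(array([395.2, 217.6]), 0.98, array([ 0.491, -0.235,  0.   ]))]
top block_face [(array([392. , 229.1]), 0.89, array([ 0.452, -0.222,  0.025]))]
top lever_pin []
top lever_pivot [(array([377.3, 211.1]), 0.69, array([ 0.504, -0.173,  0.06 ]))]
top tensioner_base [(array([260.6, 214.6]), 0.78, array([0.5  , 0.198, 0.   ]))]
top roller_center [(array([287.4, 233.6]), 0.62, array([0.435, 0.107, 0.041])), (array([374.9, 230.4]), 0.58,
[... 1254 characters left out ...]
  0.041])), (array([301.4, 251.8]), 0.56, array([0.433, 0.115, 0.041]))]
side tensioner_pivot [(array([252.5, 258. ]), 0.82, array([0.501, 0.213, 0.041]))]
side pawl [(array([241.2, 280.3]), 0.37, array([0.493, 0.258, 0.   ]))]
side spare_pulley [(array([328.6, 235.2]), 0.83, array([0.446, 0.004, 0.   ]))]
side socket [(array([293.2, 209.6]), 0.59, array([0.581, 0.011, 0.   ]))]
side big_bolt []
side washer [(array([406.7, 193.1]), 0.5, array([ 0.395, -0.269,  0.01 ]))]
side oil_bottle [(array([177.7, 341.4]), 0.58, array([0.464, 0.45 , 0.   ]))]
side grease_tin [(array([390.3, 139.4]), 0.89, array([ 0.596, -0.447, -0.   ])), (array([383. , 187.1]), 0.7, array([ 0.464, -0.247,  0.   ]))]
1.5
```

```bash
python3 - <<'E'
import cv2,numpy as np
a=cv2.imread("pics/top0.png")[160:280,220:440]; b=cv2.imread("pics/side0.png")[130:310,220:440]
cv2.imwrite("pics/c0.png",np.vstack([cv2.resize(a,None,fx=2.7,fy=2.7,interpolation=2)[:,:594],cv2.resize(b,None,fx=1.5,fy=1.5,interpolation=2)[:,:330].copy() if 0 else cv2.copyMakeBorder(cv2.resize(b,None,fx=1.5,fy=1.5,interpolation=2),0,0,0,264,cv2.BORDER_CONSTANT)]))
E
```

```text
(no output)
```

View pics/c0.png

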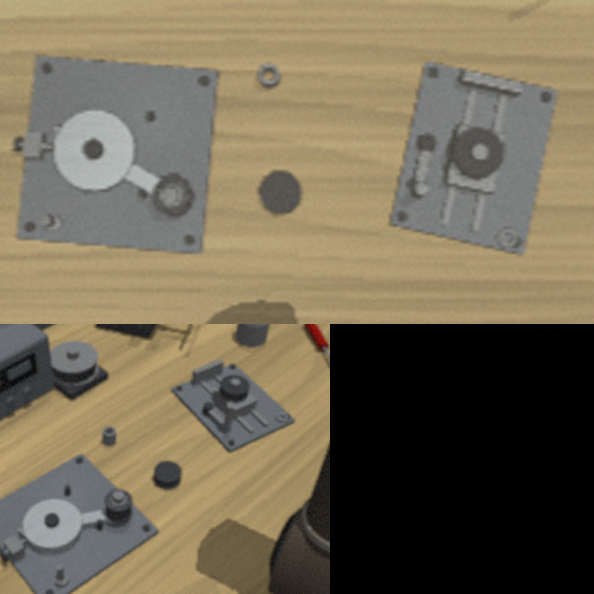

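```bash
cat >> h.py <<'E'
from scipy.spatial.transform import Rotation as R
def rot(q): return R.from_quat([q[1],q[2],q[3],q[0]]).as_matrix()
E
python3 - <<'E'
from h import *
c=vision.capture("top"); im=c["color"]
hsv=cv2.cvtColor(im,cv2.COLOR_RGB2HSV)
m=(hsv[...,1]<70).astype(np.uint8); n,l,st,ce=cv2.connectedComponentsWithStats(m)
for i in range(1,n):
    if st[i,4]>1000 and 0<ce[i][1]<300:
        cn,_=cv2.findContours((l==i).astype(np.uint8),0,2); r=cv2.minAreaRect(max(cn,key=cv2.contourArea))
        P=np.array([at_z(c,p,.01) for p in cv2.boxPoints(r)])
        print(st[i],P.mean(0).round(4),[(np.linalg.norm(P[k-1]-P[k]).round(3),np.degrees(np.arctan2(*(P[k]-P[k-1])[[1,0]])).round(1)) for k in range(4)])
# pin top / pivot from picture (crop px /2.7 + offset)
for nm,p,z in(("pin",(421,188),.078),("pivot",(427,143),.03),("roller boss",(174,195),.07),("hub",(94,150),.04),("pulley hub",(480,152),.067),("wall top",(492,82),.044)):
    q=(p[0]/2.7+220-.3,p[1]/2.7+160-.3); print(nm,at_z(c,q,z).round(4))
print(rot(status.get_state()["ee_rot"]).round(3))
E
```

```text
[ 170   71  188   77 7182] [0.85   0.1956 0.01  ] [(np.float64(0.26), np.float64(2.5)), (np.float64(0.625), np.float64(-90.3)), (np.float64(0.258), np.float64(179.8)), (np.float64(0.612), np.float64(89.9))]
[ 386   87   71   70 1077] [ 0.8132 -0.3194  0.01  ] [(np.float64(0.226), np.float64(28.8)), (np.float64(0.15), np.float64(-59.1)), (np.float64(0.227), np.float64(-151.8)), (np.float64(0.147), np.float64(120.5))]
[   0  142   56   60 2494] [0.6402 0.9666 0.01  ] [(np.float64(0.181), np.float64(90.1)), (np.float64(0.198), np.float64(5.0)), (np.float64(0.184), np.float64(-90.1)), (np.float64(0.197), np.float64(-175.8))]
[ 225  181   76   73 4744] [0.4935 0.1947 0.01  ] [(np.float64(0.233), np.float64(85.2)), (np.float64(0.223), np.float64(-3.4)), (np.float64(0.237), np.float64(-95.1)), (np.float64(0.221), np.float64(175.6))]
[ 364  183   63   71 3189] [ 0.489  -0.2341  0.01  ] [(np.float64(0.161), np.float64(78.0)), (np.float64(0.202), np.float64(-12.4)), (np.float64(0.163), np.float64(-102.3)), (np.float64(0.201), np.float64(166.9))]
[  76  186  117   64 4850] [0.487  0.6059 0.01  ] [(np.float64(0.374), np.float64(89.3)), (np.float64(0.205), np.float64(2.9)), (np.float64(0.38), np.float64(-90.9)), (np.float64(0.204), np.float64(-178.8))]
pin [ 0.4465 -0.166   0.078 ]
pivot [ 0.503  -0.1771  0.03  ]
roller boss [0.4385 0.114  0.07  ]
hub [0.4931 0.2114 0.04  ]
pulley hub [ 0.4886 -0.2343  0.067 ]
wall top [ 0.573  -0.2521  0.044 ]
[[ 0.     0.256 -0.967]
 [-0.    -0.967 -0.256]
 [-1.     0.    -0.   ]]
```

Call:
jog_arm --rows '[[[1,0.2,-0.515,-0.875,0.151],[1,0.2,-0.515,-0.875,0.151],[1,0.2,-0.515,-0.875,0.151],[1,0.2,-0.515,-0.875,0.151]]]' --squeeze 60

```text
time_s: 2.05
eef_pos: [0.2784, -0.3609, 0.2078]
ee_rot: [0.076, -0.703, 0.075, 0.703]
force: [-0.7, -1.0, -0.5]
width: 0.14
```

```bash
cat >> h.py <<'E'
def go(p,yaw=None,s=None):
    "tool-axis shift (units) to world TCP p; yaw = world angle (deg) wanted for tool y"
    s=s or status.get_state(); M=rot(s["ee_rot"]); d=M.T@(np.array(p)-s["eef_pos"])/.2
    y0=np.degrees(np.arctan2(M[1,1],M[0,1])); t=0 if yaw is None else -((yaw-y0+90)%180-90)/180
    return np.append(d,t).round(3)
idl=lambda x,y,z:[.490+.9767*x+.2147*y,-.234-.2147*x+.9767*y,z]
E
python3 - <<'E'
from h import *
s=status.get_state(); print(s["time_s"],s["eef_pos"],s["force"],s["width"],s["q"].round(2))
print(go(idl(-.072,0,.15),-102.4))
E
```

```text
2.05 [ 0.27835395 -0.3609339   0.2078091 ] [-0.66216932 -0.96155462 -0.50962288] 0.1404324982588558 [-0.91 -0.   -0.26  1.31  0.    2.44]
[ 0.289 -0.846 -0.539  0.001]
```

Call:
jog_arm --rows '[[[1,0.289,-0.846,-0.539,0.001],[1,0.289,-0.846,-0.539,0.001],[1,0.289,-0.846,-0.539,0.001],[1,0.289,-0.846,-0.539,0.001],[1,0.289,-0.846,-0.539,0.001]]]'

```text
time_s: 2.68
eef_pos: [0.4192, -0.2197, 0.1499]
ee_rot: [0.076, -0.703, 0.076, 0.703]
force: [0.5, 0.0, -0.0]
width: -0.003
```

```bash
cat >> h.py <<'E'
def wcap(name=None):
    s=status.get_state(); c=dict(vision.capture("wrist")); T=np.eye(4); T[:3,:3]=rot(s["ee_rot"]); T[:3,3]=s["eef_pos"]
    c["extrinsics"]=T@np.array(c["T_tool_cam"])
    if name: cv2.imwrite(f"pics/{name}.png",c["color"][...,::-1])
    return c
E
python3 - <<'E'
from h import *
c=wcap("w1"); s=status.get_state(); print(s["time_s"],s["eef_pos"],s["width"])
print("cam",c["extrinsics"].round(3))
for n in("block_face","lever_pin","lever_pivot","idler_base","washer"):
    print(n,[(np.round(a["position"],1),round(a["score"],2),at_z(c,a["position"],Z[n]).round(4)) for a in finder.spot_point("wrist",n)[:2]])
print(go(idl(-.072,0,.039),-102.4))
E
```

```text
2.725 [ 0.41873985 -0.22053763  0.15035508] -0.002613364063949197
cam [[-0.214 -0.923 -0.321  0.503]
 [-0.977  0.202  0.071 -0.239]
 [-0.001  0.329 -0.944  0.276]
 [ 0.     0.     0.     1.   ]]
block_face [(array([325.8, 161.3]), 0.6, array([ 0.4476, -0.2277,  0.025 ]))]
lever_pin [(array([232.5, 194. ]), 0.66, array([ 0.4472, -0.166 ,  0.06  ]))]
lever_pivot [(array([223.1,  96.9]), 0.6, array([ 0.5059, -0.1784,  0.06  ]))]
idler_base [(array([319.1,  98.5]), 0.91, array([ 0.4902, -0.2319,  0.    ]))]
washer [(array([390.9, 208.8]), 0.77, array([ 0.3951, -0.27  ,  0.01  ]))]
[ 0.56  -0.018 -0.003 -0.001]
```

View pics/w1.png

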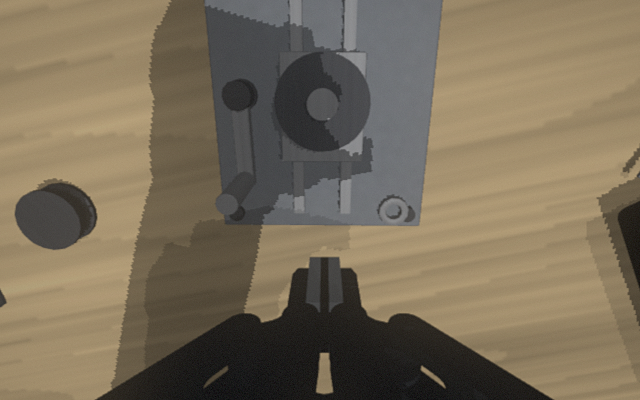

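Call:
jog_arm --rows '[[[1,0.555,-0.018,-0.0,0],[1,0.555,-0.018,-0.0,0],[1,0.555,-0.018,-0.1,0],[1,0.555,-0.018,-0.18,0],[1,0.555,-0.018,-0.24,0],[1,0.555,-0.018,-0.29,0],[1,0.555,-0.018,-0.33,0],[1,0.555,-0.018,-0.36,0],[1,0.555,-0.018,-0.375,0]]]'

```text
time_s: 4.1
eef_pos: [0.4887, -0.2331, 0.0396]
ee_rot: [0.077, -0.7, 0.078, 0.706]
force: [-25.6, 3.0, 16.1]
width: -0.001
```

```bash
python3 - <<'E'
from h import *
c=wcap("w2"); s=status.get_state(); print(s["time_s"],s["eef_pos"],s["force"])
for n in("block_face","lever_pin","idler_base"):
    print(n,[(np.round(a["position"],1),round(a["score"],2),at_z(c,a["position"],Z[n]).round(4)) for a in finder.spot_point("wrist",n)[:2]])
E
```

```text
4.15 [ 0.4887081  -0.23308484  0.03969546] [-21.34069672   2.66189434  10.07357824]
block_face []
lever_pin []
idler_base [(array([325.2, 249.6]), 0.77, array([ 0.4898, -0.2346,  0.    ]))]
```

View pics/w2.png

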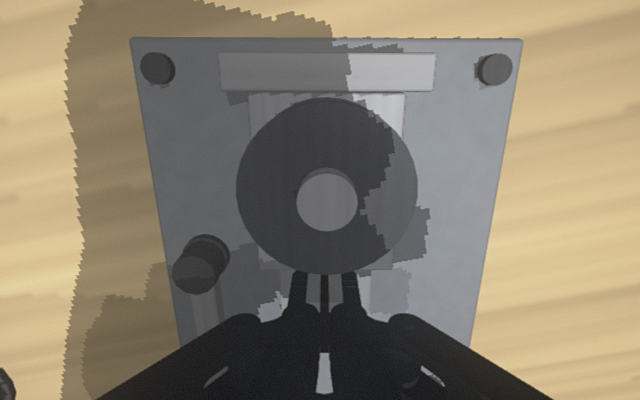

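Call:
jog_arm --rows '[[[1,-0.02,0,0.1,0],[1,-0.45,0,0.15,0],[1,-0.45,0,0.15,0],[1,-0.45,-0.39,0.38,-0.75],[1,-0.45,-0.39,0.38,-0.75],[1,-0.45,-0.39,0.38,-0.75],[1,-0.45,-0.39,0.38,-0.75],[1,-0.45,-0.39,0.38,-0.75],[1,-0.45,-0.39,0.38,-0.75],[1,-0.45,-0.39,0.38,-0.75]]]'

```text
time_s: 5.55
eef_pos: [0.4376, -0.1413, 0.1312]
ee_rot: [0.371, 0.604, 0.368, -0.601]
force: [0.4, -0.6, -1.0]
width: 0.0
```

```bash
python3 - <<'E'
from h import *
s=status.get_state(); print(s["time_s"],s["eef_pos"],s["force"],s["q"].round(2))
print(go(idl(-.078,.079,.13),32.6))
c=vision.capture("side")
for n in("block_face","lever_pin","lever_pivot","idler_base"):
    print(n,[(np.round(a["position"],1),round(a["score"],2),at_z(c,a["position"],Z[n]).round(4)) for a in finder.spot_point("side",n)[:2]])
print("face home expected",idl(.01,0,.025))
E
```

```text
5.55 [ 0.43760911 -0.14127405  0.13119084] [ 0.41095221 -0.59758661 -0.98336947] [-0.31  0.03 -0.41  1.13  0.    1.73]
[ 0.006 -0.033  0.01  -0.331]
block_face [(array([373. , 175.3]), 0.61, array([ 0.5032, -0.2417,  0.025 ]))]
lever_pin [(array([370.7, 186.7]), 0.74, array([ 0.4549, -0.1686,  0.06  ]))]
lever_pivot [(array([357.6, 173.8]), 0.82, array([ 0.5157, -0.1818,  0.06  ]))]
idler_base [(array([374.2, 180.8]), 0.95, array([ 0.5003, -0.2484,  0.    ])), (array([254.3, 257. ]), 0.67, array([0.5263, 0.1924, 0.    ]))]
face home expected [0.499767, -0.23614700000000002, 0.025]
```

Call:
jog_arm --rows '[[[1,0.006,-0.033,0.01,-0.331],[1,0.006,-0.033,0.01,-0.331],[1,0.006,-0.033,0.01,-0.331],[1,0.006,-0.033,0.01,-0.331],[1,0.006,-0.033,0.01,-0.331],[1,0.006,-0.033,0.01,-0.331],[1,0.34,-0.033,0.01,-0.331],[1,0.34,-0.033,0.01,-0.331],[1,0.34,-0.033,0.01,-0.331]]]'

```text
time_s: 6.92
eef_pos: [0.4291, -0.1399, 0.0625]
ee_rot: [0.619, 0.342, 0.619, -0.342]
force: [0.4, -0.7, 0.1]
width: 0.001
```

```bash
python3 - <<'E'
from h import *
c=wcap("w3"); s=status.get_state(); print(s["time_s"],s["eef_pos"],s["force"],s["q"].round(2))
for n in("lever_pin","lever_pivot"):
    print(n,[(np.round(a["position"],1),round(a["score"],2),at_z(c,a["position"],Z[n]).round(4)) for a in finder.spot_point("wrist",n)[:2]])
n=np.array([1,-1])/2**.5
for th in (0,.2,.4,.6,.8,1.0,1.2,1.4,1.57,1.65):
    p=np.array([.0025-.06*np.cos(th),.058-.06*np.sin(th)])-n*.018
    print(th,go(idl(*p,.062),32.6))
E
```

```text
6.975 [ 0.42982525 -0.14014273  0.06325181] [ 0.80544063 -1.17387794  0.19383743] [-0.32  0.06 -0.53  0.98  0.    0.69]
lever_pin [(array([322.1, 350.1]), 0.57, array([ 0.4455, -0.1674,  0.06  ]))]
lever_pivot []
0 [ 0.008  0.002  0.057 -0.002]
0.2 [ 0.008 -0.036  0.104 -0.002]
0.4 [ 0.008 -0.064  0.157 -0.002]
0.6 [ 0.008 -0.08   0.215 -0.002]
0.8 [ 0.008 -0.085  0.275 -0.002]
1.0 [ 0.009 -0.077  0.334 -0.002]
1.2 [ 0.009 -0.059  0.391 -0.002]
1.4 [ 0.009 -0.029  0.443 -0.002]
1.57 [ 0.009  0.004  0.482 -0.002]
1.65 [ 0.009  0.022  0.498 -0.002]
```

View pics/w3.png

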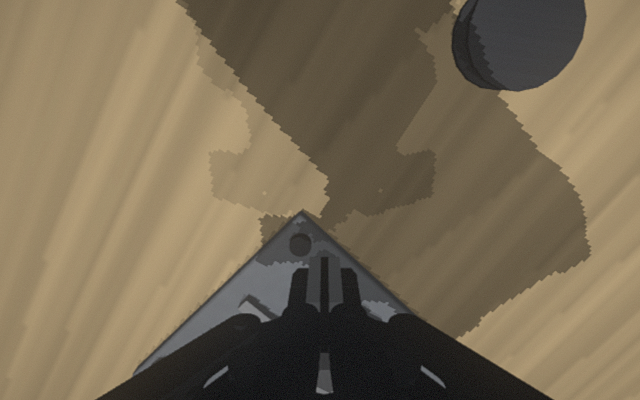

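Call:
jog_arm --rows '[[[1,0,0.002,0.057,0],[1,0,-0.036,0.104,0],[1,0,-0.064,0.157,0],[1,0,-0.08,0.215,0],[1,0,-0.085,0.275,0],[1,0,-0.077,0.334,0],[1,0,-0.059,0.391,0],[1,0,-0.029,0.443,0],[1,0,0.004,0.482,0],[1,0,0.022,0.498,0]]]'

```text
time_s: 8.32
eef_pos: [0.4838, -0.2205, 0.0608]
ee_rot: [0.617, 0.341, 0.621, -0.341]
force: [-15.1, 6.6, 6.4]
width: -0.002
```

```bash
python3 - <<'E'
from h import *
s=status.get_state(); print(s["time_s"],s["eef_pos"],s["force"])
print("pin est in world", s["eef_pos"]+.018*np.r_[(np.array([.9767,-.2147])-np.array([.2147,.9767]))/2**.5,0],"locked",idl(.0025,-.002,.06))
for cam in("top","side"):
    c=vision.capture(cam)
    for n in("lever_pin","lever_pivot","block_face"):
        print(cam,n,[(np.round(a["position"],1),round(a["score"],2),at_z(c,a["position"],Z[n]).round(4)) for a in finder.spot_point(cam,n)[:2]])
E
```

```text
8.325 [ 0.4837509 -0.2204556  0.06082  ] [-15.05817958   6.61256907   6.39143054]
pin est in world [ 0.49344958 -0.23561965  0.06082   ] locked [0.49201235, -0.23649015, 0.06]
top lever_pin []
top lever_pivot [(array([377.4, 213.8]), 0.56, array([ 0.4961, -0.1733,  0.06  ]))]
top block_face []
side lever_pin [(array([376.3, 167.2]), 0.49, array([ 0.4973, -0.2435,  0.06  ]))]
side lever_pivot [(array([361.7, 173.1]), 0.83, array([ 0.5096, -0.1927,  0.06  ]))]
side block_face [(array([372.4, 175.9]), 0.56, array([ 0.5027, -0.2384,  0.025 ]))]
```

Call:
jog_arm --rows '[[[1,0,-0.02,-0.15,0],[1,-0.2,-0.02,-0.2,0],[1,-0.45,0,-0.25,0],[1,-0.45,0.1,-0.5,-0.295],[1,-0.45,0.2,-0.8,-0.295],[1,-0.45,0.3,-1,-0.295],[1,-0.45,0.3,-1,-0.295],[1,-0.45,0.3,-1,-0.295],[1,-0.45,0.3,-1,-0.295]]]'

```text
time_s: 9.85
eef_pos: [0.4307, -0.0201, 0.1521]
ee_rot: [0.707, 0.029, 0.706, -0.029]
force: [0.8, 0.5, -0.4]
width: -0.0
```

```bash
python3 - <<'E'
from h import *
c=vision.capture("top"); cv2.imwrite("pics/t2.png",cv2.resize(c["color"][170:260,220:440,::-1],None,fx=3,fy=3,interpolation=2))
s=status.get_state(); print(s["time_s"],s["eef_pos"],s["force"])
print(go([.39,.121,.15],85.6))
for n in("lever_pin","lever_pivot","block_face","roller_center","tensioner_pivot"):
    print(n,[(np.round(a["position"],1),round(a["score"],2),at_z(c,a["position"],Z[n]).round(4)) for a in finder.spot_point("top",n)[:2]])
E
```

```text
9.9 [ 0.43043868 -0.02027558  0.15199269] [-0.08711063  0.94422475  0.34753471]
[ 0.01   0.687 -0.261 -0.002]
lever_pin [(array([460. , 181.8]), 0.62, array([ 0.5965, -0.4303,  0.06  ])), (array([395., 215.]), 0.56, array([ 0.4924, -0.2275,  0.06  ]))]
lever_pivot [(array([379.7, 210.4]), 0.72, array([ 0.5067, -0.1805,  0.06  ]))]
block_face [(array([395.7, 212.7]), 0.96, array([ 0.5036, -0.2339,  0.025 ]))]
roller_center [(array([287. , 232.9]), 0.56, array([0.4376, 0.108 , 0.041 ])), (array([181.3, 225.2]), 0.17, array([0.4611, 0.4419, 0.041 ]))]
tensioner_pivot [(array([252.6, 216.4]), 0.89, array([0.4894, 0.2172, 0.041 ])), (array([183.9, 227.2]), 0.27, array([0.4548, 0.4334, 0.041 ]))]
```

View pics/t2.png

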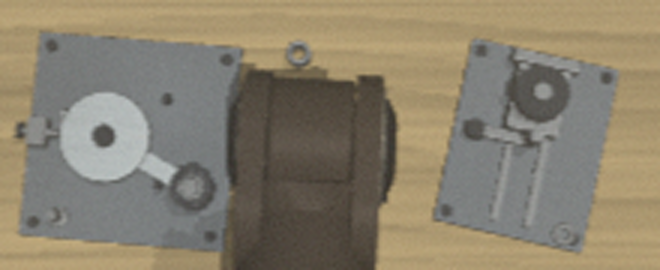

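Call:
jog_arm --rows '[[[1,0.01,0.687,-0.261,0],[1,0.01,0.687,-0.261,0],[1,0.01,0.687,-0.261,0],[1,0.01,0.687,-0.261,0]]]'

```text
time_s: 10.65
eef_pos: [0.3883, 0.1217, 0.1495]
ee_rot: [0.707, 0.028, 0.706, -0.028]
force: [-0.6, 0.5, -0.3]
width: -0.0
```

```bash
python3 - <<'E'
from h import *
s=status.get_state(); print(s["time_s"],s["eef_pos"],s["force"],s["q"].round(2))
print(rot(s["ee_rot"]).round(3))
c=wcap("w4")
for n in("roller_center","tensioner_pivot","tensioner_base","big_bolt","washer"):
    print(n,[(np.round(a["position"],1),round(a["score"],2),at_z(c,a["position"],Z[n]).round(4)) for a in finder.spot_point("wrist",n)[:2]])
c=vision.capture("side")
for n in("roller_center","tensioner_pivot","lever_pin"):
    print(n,[(np.round(a["position"],1),round(a["score"],2),at_z(c,a["position"],Z[n]).round(4)) for a in finder.spot_point("side",n)[:2]])
E
```

```text
10.65 [0.38831154 0.12173051 0.14954855] [-0.64448944  0.52016239 -0.31833727] [ 0.3  -0.08 -0.47  1.18  0.    0.38]
[[ 0.     0.079  0.997]
 [ 0.     0.997 -0.079]
 [-1.     0.     0.   ]]
roller_center [(array([324. , 267.8]), 0.67, array([0.4386, 0.117 , 0.041 ]))]
tensioner_pivot [(array([451. , 321.4]), 0.88, array([0.4953, 0.2146, 0.041 ]))]
tensioner_base [(array([407.7, 294.9]), 0.88, array([0.4962, 0.1892, 0.    ]))]
big_bolt [(array([502.5, 205.7]), 0.9, array([0.4115, 0.2629, 0.01  ]))]
washer []
roller_center [(array([299. , 250.9]), 0.85, array([0.4392, 0.1175, 0.041 ])), (array([359. , 173.1]), 0.7, array([ 0.5277, -0.204 ,  0.041 ]))]
tensioner_pivot [(array([253.8, 259. ]), 0.82, array([0.4962, 0.2129, 0.041 ])), (array([240.1, 281. ]), 0.37, array([0.469 , 0.2742, 0.041 ]))]
lever_pin [(array([376.8, 170.3]), 0.44, array([ 0.4875, -0.234 ,  0.06  ])), (array([253., 261.]), 0.19, array([0.4809, 0.2252, 0.06  ]))]
```

View pics/w4.png

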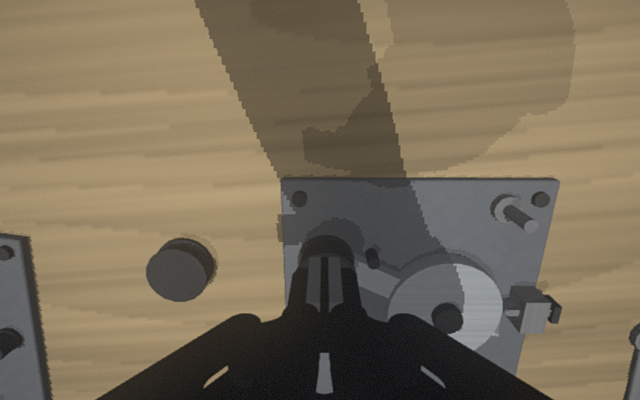

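```bash
python3 - <<'E'
from h import *
a=np.radians(-4.4); ex=np.array([np.cos(a),np.sin(a)]); P=np.array([.4955,.213])
for th in (0,.1,.2,.3,.4,.5,.6,.7,.8):
    f=a-np.pi/2+th-.45; r=P+.11*np.array([np.cos(f),np.sin(f)]); f=r-ex*.0335
    print(th,r.round(3),f.round(4),go([*f,.048],85.6))
E
```

```text
0 [0.44  0.118] [0.4068 0.1205] [ 0.507  0.009  0.09  -0.002]
0.1 [0.45  0.113] [0.4166 0.1154] [ 0.507 -0.012  0.14  -0.002]
0.2 [0.46  0.109] [0.4268 0.1114] [ 0.507 -0.028  0.193 -0.002]
0.3 [0.471 0.106] [0.4374 0.1084] [ 0.507 -0.039  0.247 -0.002]
0.4 [0.482 0.104] [0.4482 0.1065] [ 0.507 -0.044  0.302 -0.002]
0.5 [0.493 0.103] [0.4592 0.1056] [ 0.507 -0.044  0.357 -0.002]
0.6 [0.504 0.103] [0.4701 0.1059] [ 0.507 -0.038  0.411 -0.002]
0.7 [0.514 0.105] [0.4811 0.1072] [ 0.507 -0.027  0.465 -0.002]
0.8 [0.525 0.107] [0.4918 0.1096] [ 0.507 -0.01   0.518 -0.002]
```

Call:
jog_arm --rows '[[[1,0.507,-0.01,0.0,0],[1,0.507,-0.01,0.0,0],[1,0.507,0,0.07,0],[1,0.507,-0.012,0.14,0],[1,0.507,-0.028,0.193,0],[1,0.507,-0.039,0.247,0],[1,0.507,-0.044,0.302,0],[1,0.507,-0.044,0.357,0],[1,0.507,-0.038,0.411,0],[1,0.507,-0.027,0.465,0]]]'

```text
time_s: 12.4
eef_pos: [0.4776, 0.1053, 0.0474]
ee_rot: [0.703, 0.027, 0.71, -0.031]
force: [-12.5, -7.5, -4.9]
width: -0.002
```

```bash
python3 - <<'E'
from h import *
s=status.get_state(); print(s["time_s"],s["eef_pos"],s["force"],s["torque"],s["width"])
a=np.radians(-4.4); ex=np.array([np.cos(a),np.sin(a)]); P=np.array([.4955,.213])
r=s["eef_pos"][:2]+ex*.0335; d=r-P; print("th est",(np.arctan2(d[1],d[0])-a+np.pi/2+.45),np.linalg.norm(d))
for th in(.75,.8):
    f=a-np.pi/2+th-.45; r=P+.11*np.array([np.cos(f),np.sin(f)])-ex*.0335; print(th,go([*r,.048],85.6))
c=wcap("w5")
for n in("roller_center","tensioner_pivot"):
    print(n,[(np.round(a["position"],1),round(a["score"],2),at_z(c,a["position"],Z[n]).round(4)) for a in finder.spot_point("wrist",n)[:2]])
E
```

```text
12.4 [0.47756457 0.10526777 0.04738709] [-12.51012278  -7.54875529  -4.88398253] [-1.47947748  2.56097529 -0.05051403] -0.0017159081680554354
th est 0.6660995293359206 0.11138129603770372
0.75 [-0.004  0.019  0.043 -0.002]
0.8 [-0.004  0.028  0.069 -0.002]
roller_center [(array([330. , 348.3]), 0.84, array([0.5116, 0.1044, 0.041 ]))]
tensioner_pivot [(array([575.5, 302.5]), 0.6, array([0.4953, 0.2142, 0.041 ]))]
```

View pics/w5.png

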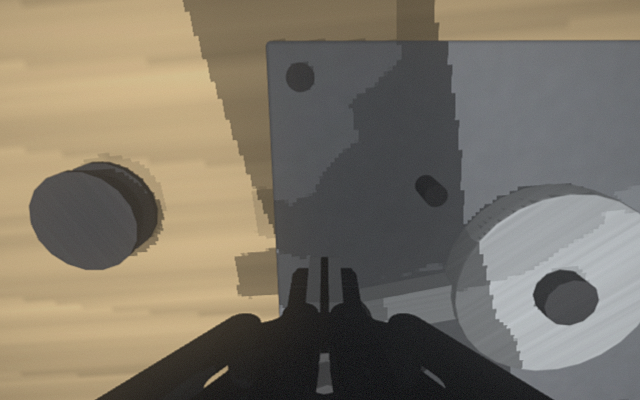

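Call:
jog_arm --rows '[[[1,0,0.007,0.025,0],[1,0,0.014,0.05,0],[1,0,0.014,0.05,0],[1,0,0.014,0.05,0],[1,0,0.014,0.05,0],[1,0,0.014,0.05,0],[1,0,0.014,0.05,0]]]'

```text
time_s: 13.42
eef_pos: [0.4877, 0.1075, 0.0475]
ee_rot: [0.704, 0.027, 0.709, -0.031]
force: [-12.3, -7.3, -3.9]
width: 0.001
```

```bash
python3 - <<'E'
from h import *
a=np.radians(-4.4); ex=np.array([np.cos(a),np.sin(a)]); P=np.array([.4955,.213])
s=status.get_state(); print(s["time_s"],s["eef_pos"],s["force"])
r=s["eef_pos"][:2]+ex*.0335; d=r-P; print("th est",(np.arctan2(d[1],d[0])-a+np.pi/2+.45),np.linalg.norm(d))
c=vision.capture("side"); cv2.imwrite("pics/s9.png",cv2.resize(c["color"][130:310,200:440,::-1],None,fx=3,fy=3,interpolation=2))
for cam in("side","wrist"):
    c=c if cam=="side" else wcap()
    for n in("roller_center","lever_pin","block_face","spare_pulley","socket","washer","big_bolt"):
        print(cam,n,[(round(a["score"],2),at_z(c,a["position"],Z[n]).round(3)) for a in finder.spot_point(cam,n)[:1]])
E
```

```text
13.425 [0.48770459 0.10754257 0.04754383] [-12.28316563  -7.26372721  -3.86073488]
th est 0.7595301429928312 0.11102073944612688
side roller_center [(0.81, array([0.512, 0.112, 0.041]))]
side lever_pin [(0.78, array([ 0.492, -0.242,  0.06 ]))]
side block_face [(0.6, array([ 0.497, -0.234,  0.025]))]
side spare_pulley [(0.81, array([ 0.459, -0.018,  0.   ]))]
side socket []
side washer [(0.6, array([ 0.397, -0.273,  0.01 ]))]
side big_bolt [(0.39, array([0.41 , 0.258, 0.01 ]))]
wrist roller_center [(0.81, array([0.523, 0.106, 0.041]))]
wrist lever_pin []
wrist block_face []
wrist spare_pulley [(0.95, array([ 0.446, -0.009,  0.   ]))]
wrist socket []
wrist washer []
wrist big_bolt []
```

View pics/s9.png

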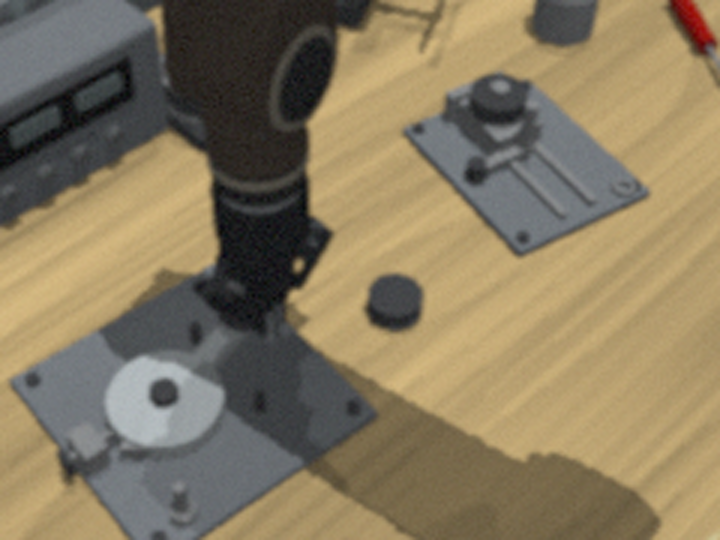

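```bash
python3 -c "
from h import *
print(finish_job()); s=status.get_state(); print(s['time_s'],s['eef_pos'],s['force'])"
```

```text
the job is handed in; nothing more can be done
None
the job is handed in; nothing more can be done
```

The belt drive is set up and I handed the job in at about 13.5 s, with the fingers still holding the tensioner arm. No verdict was reported, and nothing could be read after hand-in.

- **Idler block:** I pushed it home with the closed fingers. The push force rose to about 21 N against the stop, well above its 4 N of friction. Its last measured face position is within about 4 mm of where it should be when home, about the camera error.
- **Lock lever:** I swung it by its pin until it met its end stop, at about 15 N. The last pictures show it lying straight across behind the block.
- **Tensioner arm:** I pushed the roller past the click. The arm stands at about 0.76 rad from the finger position and about 0.78 rad from the wrist camera. The force on the gripper is steady at about 14 N, so the fingers carry the spring and not the pawl. The force on the pawl could not be measured directly.
- **Loose parts:** I touched none of them. In the last side picture the bolt, spare pulley, washer and tin are where they started. The finder missed the socket, which the arm hides in that picture, but it was in place in the last top view. I did not measure the oil bottle, wrench or screwdriver again, but the arm never went near them.
- **Disagreements:** The side camera put the spare pulley 22 mm off in y, against 13 mm from the wrist camera. I take this as finder error, since the gripper passed at least 110 mm above it. The side camera also put the roller about 11 mm short of the wrist reading, at roughly 0.65–0.7 rad, still past the click.

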